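Stopper the flask, then hold the keeper leaf in its hinge

TASK

Take the larger of the two rubber stoppers from the rack, set it in the neck of the flask on the stand until its flange sits on the rim, and let go of it. Then pick up the loose hinge leaf, bring its knuckle between the two knuckles of the stand's jamb block so that the holes line up for the pin, with the leaf level and reaching out over the stoppered flask, and finish while still holding it there: the gripper alone carries the leaf, clear of the stopper and not pressing on the stand. Leave everything else on the bench where it is.

Things in the scene. Friction and masses are not known exactly. Their poses are not given: they have to be found in the camera images.
- stand: flask stand, fixed. Grey base plate 110 (x) x 190 (y) x 10 mm, a conical glass flask clamped upright on it. Origin at table level under the flask's axis, z up. At the +y end the aluminium jamb block, 70 (x) x 22 (y) mm, from y = 99 to 121 mm, top 157 mm above the table; two steel hinge knuckles sit near its top on the side facing the flask
- neck (a point): centre of the flask's mouth, at the level of its rim, 95 mm above the table on the stand's z axis (axes as the stand's); neck 30 mm inside and 38 mm outside diameter, straight for the upper 30 mm
- jamb_hole (a point): on the hinge axis (stand's x) midway between the stand's knuckles: 85 mm from the flask's axis along the stand's +y, 149 mm above the table; axes as the stand's. Knuckles: tubes 18 mm outside, 10 mm inside diameter, at x = -30 to -15 and +15 to +30 mm. The 30 mm gap is open from above, below and the flask's side; the block's face is 14 mm behind the axis
- stopper: the larger dark rubber stopper, about 50 g, upright in a hole of the rack, its tip 8 mm above the table. Origin centre of the plug's tip, z up its axis. Tapered plug 22 mm in diameter at the tip, 25 at the top, 24 mm long; flange 42 mm in diameter from z = 24 to 30 mm; cylindrical grip knob 24 mm in diameter from z = 30 to 58 mm
- stopper_flange (a point): centre of the underside of the larger stopper's flange, 24 mm up from its tip; when seated it lies at the centre of the flask's mouth
- leaf: loose metal hinge leaf, about 0.18 kg, flat on the table. Origin on the underside under the fin's middle, near the centre of mass; z up. Plate 50 (x) x 105 (y) x 4 mm, y = -65 to +40 mm. Upright grip fin centred on the origin, 40 (x) x 12 (y) mm, top at 40 mm. One knuckle at the +y end. In the hinge its +y points as the stand's +y
- leaf_hole (a point): middle of the leaf knuckle's hole, on its axis: 52 mm along the leaf's +y from its origin and 9 mm above the underside; axes as the leaf's (x along the hole). Steel tube 18 mm outside, 10 mm inside diameter, 24 mm long, underside flush with the plate's
- rack: white stopper rack, fixed, 70 (x) x 130 (y) x 32 mm high, with two 28 mm through holes on its y axis at y = -31 and +31 mm; either may hold the larger stopper. Origin centre of underside. Rack and leaf lie on opposite sides of the stand, either way round
- plates: stack of three clear lidded microplates, loose, 85 x 127 x 49 mm; origin centre of underside; leave alone
- tip_box: pipette tip box, loose, 86 x 122 mm, 55 high; origin centre of underside; leave alone
- reservoir: white open reagent trough, loose, 80 x 127 x 35 mm; origin centre of underside; leave alone
- pipette: pipette lying along its own x, loose, 280 mm long, 24 high; origin at table level near its middle; leave alone
- reagent_bottle: amber glass bottle with a cap, loose, 66 mm diameter, 140 high; origin centre of underside; leave alone
- pin_tray: shallow steel tray, loose, 50 x 100 x 18 mm, holding the hinge pin; origin centre of underside; leave alone
- small_stopper: the smaller rubber stopper, in the other hole of the rack: same heights as the larger one, flange 32 mm, grip knob 16 mm in diameter; origin centre of the plug's tip; leave alone
Not all that is in view belongs to the job. Leave any orange look-alike of the stand alone.

How it is judged:
By the outcome, as a careful person would: the job done as asked, in the order asked, and still so for the second after the job is handed in, while the arm keeps its last pose, push and grip.
It also fails if it takes over 56 s, if anything falls off the work surface, if the arm or the gripper's body presses on something with over 40 N, if the wrist force passes 120 N, or if a joint passes its speed limit or range.

ROBOT

A 7-joint arm with a two-finger parallel gripper is mounted at the origin on the work surface. World frame = base frame: x ahead of the robot, y to its left, z up, the work surface at z = 0. Lengths are in m, angles in degrees, forces in N, time in s.
With the tool pointing down it reaches from about 0.4 to 0.75 m from the base axis. Payload 19.5 kg.
Tool frame: the origin (TCP) lies midway between the tips of the shut fingers; the grasp point (between the pads) lies 19 mm behind it; z points along the fingers, y is the line along which they close (so a half turn about z gives the same grasp; the last joint's range is limited). The gripper opens to 85 mm and grips with 20 to 120 N. Pads are 22 mm wide; open, the fingers measure 114 mm over their backs; the gripper's body (76 mm by 85 mm) begins 54 mm behind the grasp point. The pads swing forward as they close: fully open they stand 13 mm farther back than shut.
Start: joints at [73.47, 40.479, -1.581, 85.061, 1.261, 54.483, -4.326], TCP at [0.14, -0.558, 0.231] pointing down, gripper open.
Joint ranges: [-155.06, 155.06], [-18.47, 123.98], [-90, 86.84], [0, 140.48], [-83.41, 263.41], [0, 116], [-161.91, 161.91]. Speed limits (degrees/s): [108.29, 108.29, 147.25, 147.25, 172.46, 172.46, 172.46].

INTERFACE

Orientations are given as a 3x3 rotation matrix whose columns are the frame's x, y, z axes.
In Python, from workcell import * gives the robot as it stands.
- The arm moves only by the tool move_arm, never from a script. Its argument "series" is a list of rows, each an object of numbers: "fingers": the opening, from -1 (shut) to 1 (fully open), so that 0 is half open; "dx", "dy", "dz": the shift along the tool's x, y, z each as a share of 0.5 m, from -1 to 1; "ax", "ay", "az": the turn, a rotation vector about the tool's x, y, z each as a share of pi rad, from -1 to 1. A call has exactly 5 rows; each row is the pose to reach, as a shift and turn from the pose commanded when the call began, along the tool's axes at that moment, turning the shorter way round; what a row does not reach only later rows make up. A row lasts 1/10 s, in which the tool goes at most 50 mm and 8.59 degrees, less where a joint would pass 70% of its speed; a pose out of reach is approached as far as the arm can. A call with a number of a shift or a turn outside -1 to 1 is refused whole. A call with a gripper value outside its range is refused whole. The fingers move at their own pace and stop on an object; "grip_force" is the grip in N (left out, the last holds). Time passes only in rows, so rows that repeat a pose let the fingers close, or fill a call up. It gives the time, the measured TCP pose, the force, the opening and the grip force at its end, in the units of the state.
- state(): the state, without advancing time (a new reading comes with each control period).
- camera(name): name is "scene" or "top" or "wrist"; returns the picture (480x640x3 uint8, red, green, blue); there is no depth.
- camera_model(name): a dict with "intrinsics" (3x3 intrinsics, pixels), "k1" (the pictures are not rectified: a ray, as slopes to the right and down, at radius r is drawn at 1 + k1 r^2 times it, then the intrinsics apply), "R" (3x3) and "t" (3): a world point X has camera coordinates R X + t. Camera axes: x right, y down, z forward; pixel columns grow to the right and rows downward; lengths in m; the calibration is good to about 2 mm. A picture is of the moment at which its call begins: read the wrist's pose just before it. camera_model takes no time and is no camera call; for the wrist camera it gives the pose at the moment of the call.
- hand_in(): hands the job in; it is judged then, once.
The state is a dict: "time_s": time; "q": joint angles; "qvel": joint speeds; "tau": joint torques, N m; "position": TCP position; "tcp_rot": TCP orientation; "force": force on the tool from outside, world axes, zero at the start; "moment": the same for the moment, N m; "width": opening from 0.0 (shut) to 1.0 (fully open); "finger_force": force on a finger pad.
Only numpy, scipy, OpenCV 4.12 (cv2) and the standard library are available. Lean on these libraries where they do the work, as an engineer would, in place of code of your own. Each camera call takes 0.05 s, during which the arm holds its last target. There are 200 camera calls.

## Working session

There is one attempt and no reset: what is moved stays moved. The work goes in short steps, Python scripts to look and compute and a tool call to move; the robot and the scene stay as the last step left them, time stands still between calls to the robot, and variables do not carry over. Pictures are saved under pics/ and viewed, at most 10 in all, crops included, and the job is handed in when it is done.

Besides the shell and the picture viewer there is one more tool, called after "Request:" as name([rows], argument=value, ...), one row to a line, values as JSON. move_arm: Moves the arm, as the interface text tells. Shift numbers are shares of 0.5 m and turn numbers shares of pi rad, none past 1 either way. Its arguments: {"type":"object","properties":{"series":{"type":"array"},"grip_force":{"type":"number"}},"required":["series"]}

```bash
ls; mkdir -p pics; python3 - <<'E'
from workcell import *
import cv2
for n in ("scene","top"):
    im=camera(n); cv2.imwrite(f"pics/{n}0.png",im[:,:,::-1]); m=camera_model(n); print(n,m)
s=state();print(s['time_s'],s['position'],s['tcp_rot'],s['width'])
E
```

```text
pics
scene {'intrinsics': array([[483.58861873,   0.        , 328.26286869],
       [  0.        , 483.58861873, 240.31237302],
       [  0.        ,   0.        ,   1.        ]]), 'k1': 0.012719841235758216, 'R': array([[ 0.70958361,  0.70461916, -0.00171386],
       [ 0.44300649, -0.44801654, -0.77654776],
       [-0.54793827,  0.55026632, -0.63005606]]), 't': array([-0.33809997, -0.16866582,  1.62800791])}
top {'intrinsics': array([[469.32895616,   0.        , 317.11240329],
       [  0.        , 469.32895616, 231.90618157],
       [  0.        ,   0.        ,   1.        ]]), 'k1': -0.013994172174016472, 'R': array([[-0.00699161, -0.99987025, -0.01451219],
       [-0.99328367,  0.00862023, -0.11538302],
       [ 0.11549315,  0.01360801, -0.99321506]]), 't': array([-0.02385127,  0.53952609,  1.36897451])}
0.1 [ 0.14041638 -0.55735052  0.23088914] [[ 9.69696843e-01  2.44311196e-01 -2.67606928e-04]
 [ 2.44311341e-01 -9.69696395e-01  9.32663462e-04]
 [-3.16373468e-05 -9.69780222e-04 -9.99999529e-01]] 1.0018692525805477
```

View pics/top0.png

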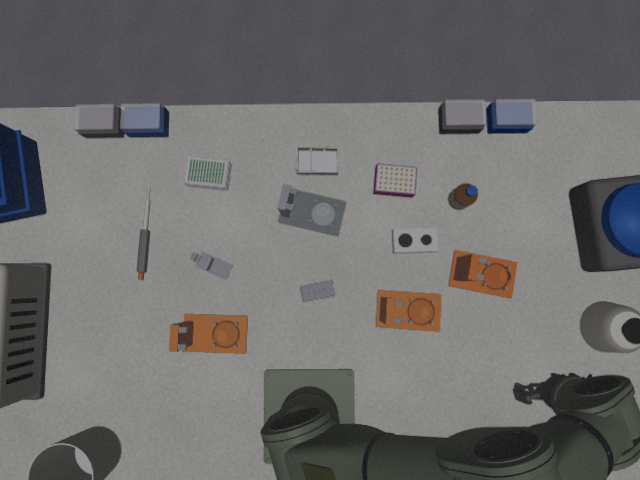

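View pics/scene0.png

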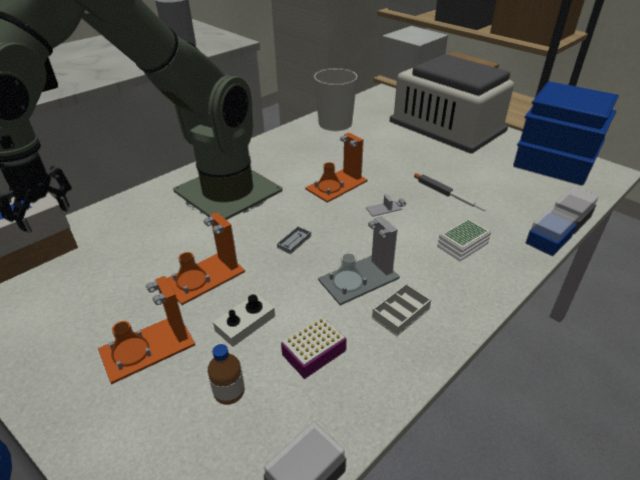

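The top view shows the real grey stand with its flask at about (323,214) and block at (287,198). The rack is at (415,240), with the larger stopper in its left hole at (405,240). The leaf is at (212,264) with its knuckle at (195,257). The orange look-alikes are to be left alone.

```bash
cat > h.py <<'E'
from workcell import *
import cv2, numpy as np
from scipy.spatial.transform import Rotation as Rn
def ray(m,px):
    K=m['intrinsics']; px=np.atleast_2d(np.asarray(px,float))
    d=np.c_[(px[:,0]-K[0,2])/K[0,0],(px[:,1]-K[1,2])/K[1,1]]
    u=d.copy()
    for _ in range(5): u=d/(1+m['k1']*(u**2).sum(1,keepdims=True))
    R=m['R']; return -R.T@m['t'], np.c_[u,np.ones(len(u))]@R
def onplane(m,px,z):
    c,d=ray(m,px); return c+d*((z-c[2])/d[:,2:])
def proj(m,X):
    X=np.atleast_2d(X); c=X@m['R'].T+m['t']; u=c[:,:2]/c[:,2:]
    u=u*(1+m['k1']*(u**2).sum(1,keepdims=True)); K=m['intrinsics']
    return u*[K[0,0],K[1,1]]+K[:2,2]
def tri(ms,pxs):
    A=np.zeros((3,3));b=np.zeros(3)
    for m,p in zip(ms,pxs):
        c,d=ray(m,p); d=d[0]/np.linalg.norm(d[0]); P=np.eye(3)-np.outer(d,d); A+=P;b+=P@c
    return np.linalg.solve(A,b)
def delta(pos,rot):
    """numbers for move_arm from current measured pose to the target"""
    s=state(); R=np.array(s['tcp_rot']); d=R.T@(np.array(pos)-s['position'])/0.5
    a=Rn.from_matrix(R.T@rot).as_rotvec()/np.pi
    return np.round(d,4),np.round(a,4)
def down(yaw):
    """tool down, tool x along yaw (deg)"""
    c,s=np.cos(np.radians(yaw)),np.sin(np.radians(yaw))
    return np.array([[c,s,0],[s,-c,0],[0,0,-1]],float)
E
python3 - <<'E'
import cv2
im=cv2.imread('pics/top0.png')
a=cv2.resize(im[165:265,270:370],None,fx=4,fy=4,interpolation=2)
b=cv2.resize(im[215:295,180:260],None,fx=5,fy=5,interpolation=2)
cv2.imwrite('pics/crop0.png',cv2.hconcat([a,b]))
E
python3 - <<'E'
from h import *
im=cv2.imread('pics/top0.png').astype(int);m=camera_model('top')
white=(im.min(2)>205).astype('uint8')
k=np.zeros_like(white);k[220:260,385:445]=1
sub=im[220:260,385:445].sum(2)//3
dark=(sub<70).astype('uint8')
n,l,st,c=cv2.connectedComponentsWithStats(dark)
for i in range(1,n):
    if st[i,4]>20: p=c[i]+[385,220]; print('dark',st[i],p,onplane(m,p,.066-.01))
cs,_=cv2.findContours(white*k,0,2); r=cv2.minAreaRect(max(cs,key=cv2.contourArea)); print(r, onplane(m,cv2.boxPoints(r),.032))
print('flask',onplane(m,(323,212),.095),'block',onplane(m,(286,193),.157),'leaf',onplane(m,[(195,257),(212,264),(229,273)],.004))
E
```

```text
dark [ 14  14  13  13 137] [404.9270073  240.05839416] [[ 0.51025877 -0.2844348   0.056     ]]
dark [36 15 10 10 76] [425.86842105 239.5       ] [[ 0.51137468 -0.34545967  0.056     ]]Traceback (most recent call last):
  File "<stdin>", line 10, in <module>
ValueError: max() iterable argument is empty
```

View pics/crop0.png

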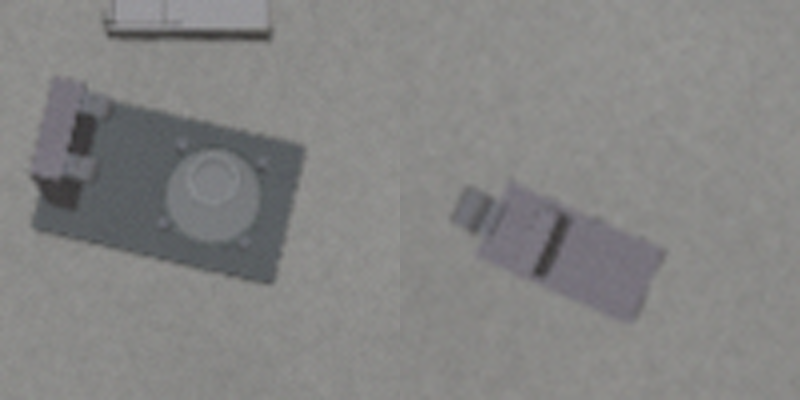

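```bash
python3 - <<'E'
from h import *
m=camera_model('top')
c=onplane(m,[(346.25,201.25),(338,235.75),(278.25,222.5)],.010)
print('plate',c,np.linalg.norm(np.diff(c,axis=0),axis=1))
u=c[2]-c[1];v=c[0]-c[1];ay=np.degrees(np.arctan2(u[1],u[0]));ax=np.degrees(np.arctan2(v[1],v[0]));print('stand y dir',ay,'x dir+90',ax+90)
n=onplane(m,(323,209.5),.095)[0];print('neck',n)
yaw=np.radians(ay); Y=np.array([np.cos(yaw),np.sin(yaw),0]);X=np.array([Y[1],-Y[0],0])
print('neck from plate', c[1]+Y*.069+X*.055)
l=onplane(m,[(202,251),(233.2,265.4),(227,279.4),(196,266.6)],.004);print('leaf',l,np.linalg.norm(np.diff(l,axis=0),axis=1))
k=onplane(m,(194.2,257),.012)[0]; ctr=l.mean(0); e=((l[0]-l[1])+(l[3]-l[2]))/2; print('knuckle',k,'y dir',np.degrees(np.arctan2(e[1],e[0])), np.degrees(np.arctan2(*(k-ctr)[1::-1])))
e=e/np.linalg.norm(e); print('leaf origin',ctr+e*.0125, k-e*.052)
st=onplane(m,(404.5,239.5),.062)[0];print('stopper',st,'rack ydir', )
print(delta([st[0],st[1],.20],down(-2+0)), state()['position'])
E
```

```text
plate [[ 0.6350957  -0.11729088  0.01      ]
 [ 0.52952377 -0.09086347  0.01      ]
 [ 0.57157624  0.09013319  0.01      ]] [0.10882941 0.18581765]
stand y dir 76.92005445465743 x dir+90 75.94617201495407
neck [ 0.59628217 -0.04625122  0.095     ]
neck from plate [ 0.59871223 -0.03610073  0.01      ]
leaf [[0.48706742 0.32269886 0.004     ]
 [0.44265829 0.22690144 0.004     ]
 [0.40062231 0.24510903 0.004     ]
 [0.43984212 0.33997772 0.004     ]] [0.10559032 0.04580983 0.10265604]
knuckle [0.46847517 0.34390991 0.012     ] y dir 66.3170427302918 66.71204629505966
leaf origin [0.44756848 0.29511904 0.004     ] [0.44758805 0.29628924 0.012     ]
stopper [ 0.51131586 -0.28220024  0.062     ] rack ydir
(array([ 0.8538, -0.3523,  0.0621]), array([-0.0003,  0.0001,  0.0897])) [ 0.14041638 -0.55735052  0.23088914]
```

Request:
move_arm([
  {"dx": 0.854, "dy": -0.352, "dz": 0.06, "az": -0.339, "fingers": 1},
  {"dx": 0.854, "dy": -0.352, "dz": 0.06, "az": -0.339, "fingers": 1},
  {"dx": 0.854, "dy": -0.352, "dz": 0.06, "az": -0.339, "fingers": 1},
  {"dx": 0.854, "dy": -0.352, "dz": 0.06, "az": -0.339, "fingers": 1},
  {"dx": 0.854, "dy": -0.352, "dz": 0.06, "az": -0.339, "fingers": 1},
])

```text
schema error: expected keys fingers, dx, dy, dz, ax, ay, az
```

```bash
python3 - <<'E'
from h import *
print(delta([.505,-.282,.20],down(75)), state()['position'],state()['time_s'])
E
```

```text
(array([ 0.8416, -0.3558,  0.0621]), array([-3.000e-04, -2.000e-04, -3.381e-01])) [ 0.14041638 -0.55735052  0.23088914] 0.1
```

Request:
move_arm([
  {"dx": 0.854, "dy": -0.352, "dz": 0.06, "ax": 0, "ay": 0, "az": -0.339, "fingers": 1},
  {"dx": 0.854, "dy": -0.352, "dz": 0.06, "ax": 0, "ay": 0, "az": -0.339, "fingers": 1},
  {"dx": 0.854, "dy": -0.352, "dz": 0.06, "ax": 0, "ay": 0, "az": -0.339, "fingers": 1},
  {"dx": 0.854, "dy": -0.352, "dz": 0.06, "ax": 0, "ay": 0, "az": -0.339, "fingers": 1},
  {"dx": 0.854, "dy": -0.352, "dz": 0.06, "ax": 0, "ay": 0, "az": -0.339, "fingers": 1},
])

```text
time_s: 0.6
position: [0.3422, -0.4076, 0.2149]
tcp_rot: [[0.538, 0.843, -0.0], [0.843, -0.538, 0.0], [0.0, -0.0, -1.0]]
force: [1.3, -0.8, -0.5]
width: 0.999
finger_force: 0.0
```

```bash
python3 - <<'E'
from h import *
print(delta([.511,-.282,.20],down(75)), state()['position'],state()['time_s'])
E
```

```text
(array([0.3933, 0.1495, 0.0298]), array([-0.0001, -0.    , -0.0974])) [ 0.34219956 -0.40755633  0.21489309] 0.6
```

Request:
move_arm([
  {"dx": 0.393, "dy": 0.15, "dz": 0.03, "ax": 0, "ay": 0, "az": -0.097, "fingers": 0.4},
  {"dx": 0.393, "dy": 0.15, "dz": 0.03, "ax": 0, "ay": 0, "az": -0.097, "fingers": 0.4},
  {"dx": 0.393, "dy": 0.15, "dz": 0.03, "ax": 0, "ay": 0, "az": -0.097, "fingers": 0.4},
  {"dx": 0.393, "dy": 0.15, "dz": 0.03, "ax": 0, "ay": 0, "az": -0.097, "fingers": 0.4},
  {"dx": 0.393, "dy": 0.15, "dz": 0.03, "ax": 0, "ay": 0, "az": -0.097, "fingers": 0.4},
])

```text
time_s: 1.1
position: [0.5143, -0.2799, 0.1993]
tcp_rot: [[0.26, 0.966, 0.001], [0.966, -0.26, 0.003], [0.003, 0.0, -1.0]]
force: [-1.1, -0.5, -0.7]
width: 0.7
finger_force: 0.0
```

```bash
python3 - <<'E'
from h import *
s=state();m=camera_model('wrist');im=camera('wrist');cv2.imwrite('pics/w1.png',im[:,:,::-1])
c,d=ray(m,(320,240));print(s['position'],c,d,m['R']@np.array(s['tcp_rot']), m['intrinsics'][0,0])
dark=(im.max(2)<60).astype('uint8')
n,l,st,ce=cv2.connectedComponentsWithStats(dark)
for i in range(1,n):
    if st[i,4]>300: print(st[i],ce[i])
print(proj(m,[[.511,-.282,.066],[.511,-.282,.038]]))
E
```

```text
[ 0.51428893 -0.27987494  0.1993146 ] [ 0.53386155 -0.2093596   0.34182493] [[-0.0536994  -0.28406142 -0.95756389]] [[-4.65915380e-04  9.99999882e-01  1.39600004e-04]
 [-9.57679357e-01 -4.06015556e-04 -2.87836906e-01]
 [-2.87836815e-01 -2.67799683e-04  9.57679433e-01]] 339.64074784271577
[438  87  22 138 516] [444.43410853 163.76356589]
[ 288  208   44   44 1469] [309.28182437 229.60449285]
[312 274  31  36 833] [327.17527011 290.04201681]
[    0   289   640   191 62350] [314.74835605 415.97865277]
[[308.73523849 232.11262603]
 [309.05423506 224.02949614]]
```

View pics/w1.png

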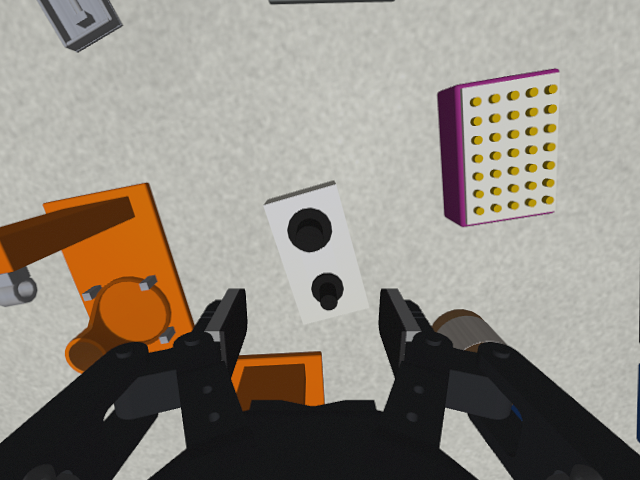

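The wrist view shows the larger stopper's flange ring centred at about (310,230), with the smaller stopper at (327,290) behind it. The fingers straddle it from below.

```bash
python3 - <<'E'
from h import *
m=camera_model('wrist')
im=cv2.imread('pics/w1.png');dark=(im.max(2)<60).astype('uint8');dark[:, :270]=0;dark[:,350:]=0;dark[265:]=0
cs,_=cv2.findContours(dark,0,2);e=cv2.minEnclosingCircle(max(cs,key=cv2.contourArea));print(e)
p=onplane(m,e[0],.037)[0];print(p)
print(delta([p[0],p[1],.040],down(75)))
E
```

```text
((309.33721923828125, 229.5279083251953), 21.825439453125)
[ 0.50902211 -0.28837808  0.037     ]
(array([-0.0177, -0.0048,  0.3185]), array([-0.0001, -0.0007, -0.0008]))
```

Request:
move_arm([
  {"dx": -0.015, "dy": -0.004, "dz": 0.1, "ax": 0, "ay": 0, "az": 0, "fingers": 0.2},
  {"dx": -0.015, "dy": -0.004, "dz": 0.2, "ax": 0, "ay": 0, "az": 0, "fingers": 0.2},
  {"dx": -0.015, "dy": -0.004, "dz": 0.27, "ax": 0, "ay": 0, "az": 0, "fingers": 0.2},
  {"dx": -0.015, "dy": -0.004, "dz": 0.3, "ax": 0, "ay": 0, "az": 0, "fingers": 0.2},
  {"dx": -0.015, "dy": -0.004, "dz": 0.317, "ax": 0, "ay": 0, "az": 0, "fingers": 0.2},
])

```text
time_s: 1.65
position: [0.5062, -0.2917, 0.041]
tcp_rot: [[0.266, 0.964, -0.001], [0.964, -0.266, 0.0], [0.0, -0.001, -1.0]]
force: [-0.6, -0.3, 0.3]
width: 0.601
finger_force: 0.0
```

Request:
move_arm([
  {"dx": 0, "dy": 0, "dz": 0, "ax": 0, "ay": 0, "az": 0, "fingers": -1},
  {"dx": 0, "dy": 0, "dz": 0, "ax": 0, "ay": 0, "az": 0, "fingers": -1},
  {"dx": 0, "dy": 0, "dz": 0, "ax": 0, "ay": 0, "az": 0, "fingers": -1},
  {"dx": 0, "dy": 0, "dz": 0, "ax": 0, "ay": 0, "az": 0, "fingers": -1},
  {"dx": 0, "dy": 0, "dz": 0, "ax": 0, "ay": 0, "az": 0, "fingers": -1},
], grip_force=40)

```text
time_s: 2.15
position: [0.5073, -0.2919, 0.0431]
tcp_rot: [[0.266, 0.964, 0.002], [0.964, -0.266, -0.001], [-0.001, 0.002, -1.0]]
force: [-2.3, 0.1, 9.4]
width: 0.261
finger_force: 39.5
```

Request:
move_arm([
  {"dx": 0, "dy": 0, "dz": -0.02, "ax": 0, "ay": 0, "az": 0, "fingers": -1},
  {"dx": 0, "dy": 0, "dz": -0.1, "ax": 0, "ay": 0, "az": 0, "fingers": -1},
  {"dx": 0, "dy": 0, "dz": -0.2, "ax": 0, "ay": 0, "az": 0, "fingers": -1},
  {"dx": 0, "dy": 0, "dz": -0.3, "ax": 0, "ay": 0, "az": 0, "fingers": -1},
  {"dx": 0, "dy": 0, "dz": -0.33, "ax": 0, "ay": 0, "az": 0, "fingers": -1},
])

```text
time_s: 2.65
position: [0.5079, -0.2919, 0.2127]
tcp_rot: [[0.266, 0.964, 0.006], [0.964, -0.266, -0.003], [-0.001, 0.007, -1.0]]
force: [0.8, -0.4, -0.9]
width: 0.262
finger_force: 39.4
```

```bash
python3 - <<'E'
from h import *
s=state();print(s['position'],s['width'],s['force'])
n=np.array([.5965,-.045,0]); d=n-[.05,-.05,0]
print(delta([.588,-.09,.225],down(75)))
E
```

```text
[ 0.50785729 -0.29194278  0.21272614] 0.2620646029302734 [ 0.78184076 -0.39324926 -0.91913134]
(array([ 0.4319,  0.0472, -0.0247]), array([ 0.0022,  0.0004, -0.0024]))
```

Request:
move_arm([
  {"dx": 0.43, "dy": 0.047, "dz": -0.025, "ax": 0, "ay": 0, "az": 0, "fingers": -1},
  {"dx": 0.43, "dy": 0.047, "dz": -0.025, "ax": 0, "ay": 0, "az": 0, "fingers": -1},
  {"dx": 0.43, "dy": 0.047, "dz": -0.025, "ax": 0, "ay": 0, "az": 0, "fingers": -1},
  {"dx": 0.43, "dy": 0.047, "dz": -0.025, "ax": 0, "ay": 0, "az": 0, "fingers": -1},
  {"dx": 0.43, "dy": 0.047, "dz": -0.025, "ax": 0, "ay": 0, "az": 0, "fingers": -1},
])

```text
time_s: 3.15
position: [0.5878, -0.0848, 0.2207]
tcp_rot: [[0.261, 0.965, 0.002], [0.965, -0.261, 0.003], [0.003, 0.001, -1.0]]
force: [-0.2, -1.0, -0.0]
width: 0.262
finger_force: 39.4
```

```bash
python3 - <<'E'
from h import *
s=state();m=camera_model('wrist');im=camera('wrist');cv2.imwrite('pics/w2.png',im[:,:,::-1])
print(s['position'],s['qvel'])
R=np.array(s['tcp_rot']);p=np.array(s['position'])
for z in (-.024,-.018,0.010,-.0047,.0047+.0): print(z,proj(m,p+R@np.array([0,0,-z if 0 else z])))
np.savez('w2.npz',R=m['R'],t=m['t'],p=p,tr=R)
E
```

```text
[ 0.58784501 -0.08475321  0.22065304] [-12.69198082   2.47693324   3.83067447  -7.56618561  -0.35917875
   5.34016261 -10.71117467]
-0.024 [[311.2250544  330.70062542]]
-0.018 [[311.27825186 322.77672238]]
0.01 [[311.4784926  292.96653149]]
-0.0047 [[311.38205086 307.32079491]]
0.0047 [[311.44564051 297.85553115]]
```

View pics/w2.png

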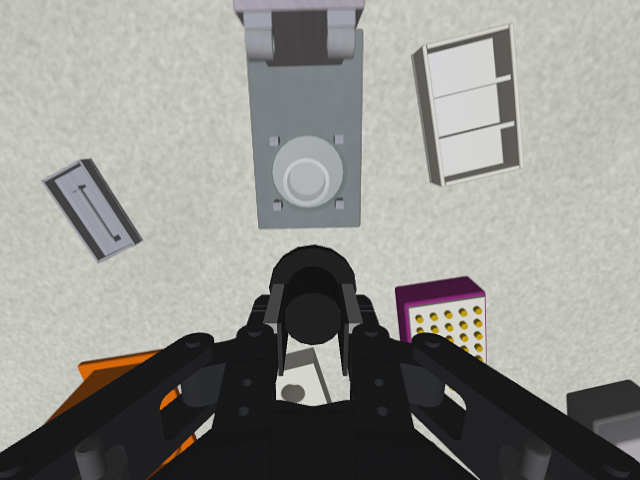

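The wrist view shows the held stopper with its flange centred near (314.5,285.5) and knob top near (313.5,318.5). The flask mouth ring is centred near (306,182), and the jamb knuckles are at (259,40) and (342,40).

```bash
python3 - <<'E'
from h import *
f=np.load('w2.npz');m=camera_model('wrist');m['R']=f['R'];m['t']=f['t'];p=f['p'];R=f['tr']
g=cv2.imread('pics/w2.png',0)
roi=cv2.medianBlur(g[145:222,265:350],3)
print(cv2.HoughCircles(cv2.resize(roi,None,fx=3,fy=3,interpolation=2),cv2.HOUGH_GRADIENT,1,5,param1=80,param2=25,minRadius=45,maxRadius=80)[0][:4]/3+[265,145,0])
n=onplane(m,(306,182),.095)[0];print('neck',n)
a=onplane(m,(314.5,285.5),p[2]-.005)[0];b=onplane(m,(313.5,318.5),p[2]+.023)[0];print('flange',a-p,R.T@(a-p),'knob',R.T@(b-p))
for q,z in (((274,41),.158),((327,41),.158),((246,41),.158),((357,41),.158)): print(onplane(m,q,z))
s=state();print(s['position'],np.abs(s['qvel']).max())
E
```

```text
[[306.16666794 181.16666794  19.46666718]
 [303.83333206 181.83333206  21.36666679]
 [307.83333206 181.83333206  24.96666718]
 [302.83333206 183.16666794  23.13333321]]
neck [ 0.59399978 -0.04498793  0.095     ]
flange [ 0.00304785  0.0056966  -0.005     ] [0.00627869 0.00145101 0.00502128] knob [ 0.00486048  0.00090258 -0.02298398]
[[0.60061168 0.03987108 0.158     ]]
[[0.6282389  0.03238836 0.158     ]]
[[0.58601438 0.04385993 0.158     ]]
[[0.64389432 0.02818675 0.158     ]]
[ 0.58807308 -0.08440603  0.22052016] 4.151932536393186
```

```bash
python3 - <<'E'
from h import *
print(delta([.592,-.050,.150],down(75)))
E
```

```text
(array([ 0.068 , -0.0105,  0.1412]), array([ 0.0004, -0.001 , -0.0005]))
```

Request:
move_arm([
  {"dx": 0.06, "dy": -0.01, "dz": 0.04, "ax": 0, "ay": 0, "az": 0, "fingers": -1},
  {"dx": 0.068, "dy": -0.01, "dz": 0.1, "ax": 0, "ay": 0, "az": 0, "fingers": -1},
  {"dx": 0.068, "dy": -0.01, "dz": 0.14, "ax": 0, "ay": 0, "az": 0, "fingers": -1},
  {"dx": 0.068, "dy": -0.01, "dz": 0.14, "ax": 0, "ay": 0, "az": 0, "fingers": -1},
  {"dx": 0.068, "dy": -0.01, "dz": 0.14, "ax": 0, "ay": 0, "az": 0, "fingers": -1},
])

```text
time_s: 3.7
position: [0.591, -0.0569, 0.1504]
tcp_rot: [[0.267, 0.964, 0.001], [0.964, -0.267, -0.0], [0.0, 0.001, -1.0]]
force: [0.2, -0.1, -0.6]
width: 0.256
finger_force: 39.4
```

```bash
python3 - <<'E'
from h import *
s=state();m=camera_model('wrist');im=camera('wrist')
a=im[200:380,200:430,::-1]; cv2.imwrite('pics/w3.png',cv2.resize(a,None,fx=3,fy=3,interpolation=2))
print(s['position'],s['qvel'].max() if hasattr(s['qvel'],'max') else max(s['qvel']),s['tcp_rot'])
R=np.array(s['tcp_rot']);p=np.array(s['position'])
np.savez('w3.npz',R=m['R'],t=m['t'],p=p,tr=R)
E
```

```text
[ 0.59095553 -0.05687867  0.15035145] 0.058621183812157016 [[ 2.66635667e-01  9.63797037e-01  8.31656145e-04]
 [ 9.63797380e-01 -2.66635721e-01 -4.68843110e-05]
 [ 1.76562276e-04  8.14049043e-04 -9.99999653e-01]]
```

View pics/w3.png

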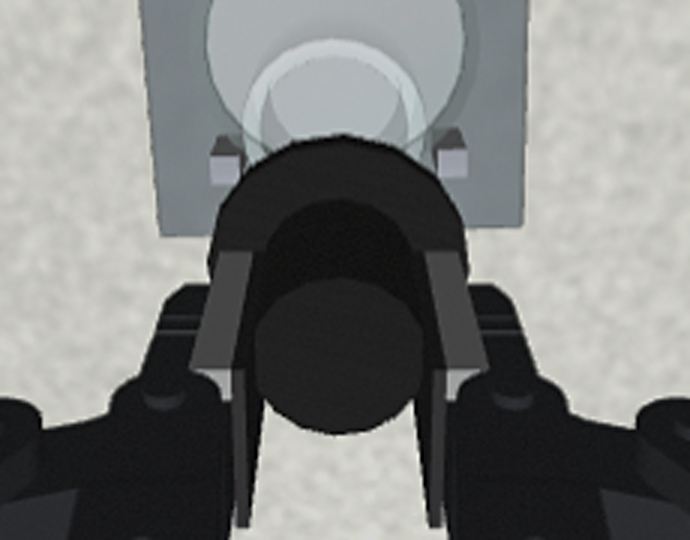

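The close crop shows the flange's front edge at crop (339,137) and the knob top centred at (338.5,355.5). The mouth ring's outer edge is at its top at (335,37), spanning 243 to 427.

```bash
python3 - <<'E'
from h import *
f=np.load('w3.npz');m=camera_model('wrist');m['R']=f['R'];m['t']=f['t'];p=f['p'];R=f['tr']
cv=lambda u,v:(u/3+200-.33,v/3+200-.33)
T=lambda x:R.T@(x-p)
fl=T(onplane(m,cv(339,137),p[2]-.011)[0])-[.021,0,0]
kn=T(onplane(m,cv(338.5,355.5),p[2]+.023)[0])
mo=T(onplane(m,cv(335,37),.095)[0])-[.019,0,0]
mi=T(onplane(m,cv(335,57),.095)[0])-[.015,0,0]
print('flange',fl,'knob',kn,'mouth',mo,mi)
print('widths',np.ptp(onplane(m,[cv(208,250),cv(470,250)],p[2]-.005),axis=0),np.ptp(onplane(m,[cv(243,125),cv(427,125)],.095),axis=0))
print('mouth world',p+R@mo)
E
```

```text
flange [0.00330568 0.00060122 0.01100478] knob [ 0.00502758  0.0005162  -0.0229987 ] mouth [ 0.01182792 -0.00016977  0.05535677] [ 0.01176718 -0.00017532  0.05535605]
widths [0.03968926 0.01101091 0.        ] [0.03600206 0.00998418 0.        ]
mouth world [ 0.5939917  -0.04543628  0.09499665]
```

Request:
move_arm([
  {"dx": 0.015, "dy": -0.001, "dz": 0.0, "ax": 0, "ay": 0, "az": 0, "fingers": -1},
  {"dx": 0.015, "dy": -0.001, "dz": 0.03, "ax": 0, "ay": 0, "az": 0, "fingers": -1},
  {"dx": 0.015, "dy": -0.001, "dz": 0.05, "ax": 0, "ay": 0, "az": 0, "fingers": -1},
  {"dx": 0.015, "dy": -0.001, "dz": 0.06, "ax": 0, "ay": 0, "az": 0, "fingers": -1},
  {"dx": 0.015, "dy": -0.001, "dz": 0.07, "ax": 0, "ay": 0, "az": 0, "fingers": -1},
])

```text
time_s: 4.25
position: [0.5924, -0.049, 0.1141]
tcp_rot: [[0.266, 0.964, 0.0], [0.964, -0.266, 0.0], [0.0, 0.0, -1.0]]
force: [0.1, 0.4, -0.1]
width: 0.261
finger_force: 39.4
```

Request:
move_arm([
  {"dx": 0, "dy": 0, "dz": 0.005, "ax": 0, "ay": 0, "az": 0, "fingers": -1},
  {"dx": 0, "dy": 0, "dz": 0.01, "ax": 0, "ay": 0, "az": 0, "fingers": -1},
  {"dx": 0, "dy": 0, "dz": 0.015, "ax": 0, "ay": 0, "az": 0, "fingers": -1},
  {"dx": 0, "dy": 0, "dz": 0.018, "ax": 0, "ay": 0, "az": 0, "fingers": -1},
  {"dx": 0, "dy": 0, "dz": 0.018, "ax": 0, "ay": 0, "az": 0, "fingers": -1},
])

```text
time_s: 4.75
position: [0.5924, -0.049, 0.1061]
tcp_rot: [[0.266, 0.964, 0.001], [0.964, -0.266, -0.0], [0.0, 0.001, -1.0]]
force: [-6.0, -0.3, 17.2]
width: 0.258
finger_force: 41.1
```

Request:
move_arm([
  {"dx": 0, "dy": 0, "dz": 0.001, "ax": 0, "ay": 0, "az": 0, "fingers": -1},
  {"dx": 0, "dy": 0, "dz": 0, "ax": 0, "ay": 0, "az": 0, "fingers": 0.2},
  {"dx": 0, "dy": 0, "dz": 0, "ax": 0, "ay": 0, "az": 0, "fingers": 0.2},
  {"dx": 0, "dy": 0, "dz": 0, "ax": 0, "ay": 0, "az": 0, "fingers": 0.2},
  {"dx": 0, "dy": 0, "dz": 0, "ax": 0, "ay": 0, "az": 0, "fingers": 0.2},
])

```text
time_s: 5.25
position: [0.5922, -0.049, 0.105]
tcp_rot: [[0.266, 0.964, -0.0], [0.964, -0.266, 0.0], [0.0, -0.0, -1.0]]
force: [0.4, -0.1, 0.3]
width: 0.604
finger_force: 0.0
```

Request:
move_arm([
  {"dx": 0, "dy": 0, "dz": -0.03, "ax": 0, "ay": 0, "az": 0, "fingers": 0.2},
  {"dx": 0, "dy": 0, "dz": -0.1, "ax": 0, "ay": 0, "az": 0, "fingers": 0.2},
  {"dx": 0, "dy": 0, "dz": -0.2, "ax": 0, "ay": 0, "az": 0, "fingers": 0.2},
  {"dx": 0, "dy": 0, "dz": -0.28, "ax": 0, "ay": 0, "az": 0, "fingers": 0.2},
  {"dx": 0, "dy": 0, "dz": -0.28, "ax": 0, "ay": 0, "az": 0, "fingers": 0.2},
])

```text
time_s: 5.75
position: [0.5939, -0.0489, 0.25]
tcp_rot: [[0.266, 0.964, 0.007], [0.964, -0.266, -0.0], [0.002, 0.007, -1.0]]
force: [0.1, 0.3, -1.3]
width: 0.597
finger_force: 0.0
```

```bash
python3 - <<'E'
from h import *
s=state();m=camera_model('wrist');im=camera('wrist');sc=camera('scene')
cv2.imwrite('pics/w4raw.png',im[:,:,::-1])
a=cv2.resize(im[0:300,170:470,::-1],(600,600),interpolation=2)
b=cv2.resize(sc[210:310,310:410,::-1],(200,200),interpolation=2);b=cv2.copyMakeBorder(b,0,400,0,0,0)
cv2.imwrite('pics/w4.png',cv2.hconcat([a,b]))
print(s['position'],np.max(s['qvel']))
np.savez('w4.npz',R=m['R'],t=m['t'],p=s['position'],tr=s['tcp_rot'])
E
```

```text
[ 0.59386288 -0.04892341  0.2500169 ] 5.374303725962032
```

View pics/w4.png

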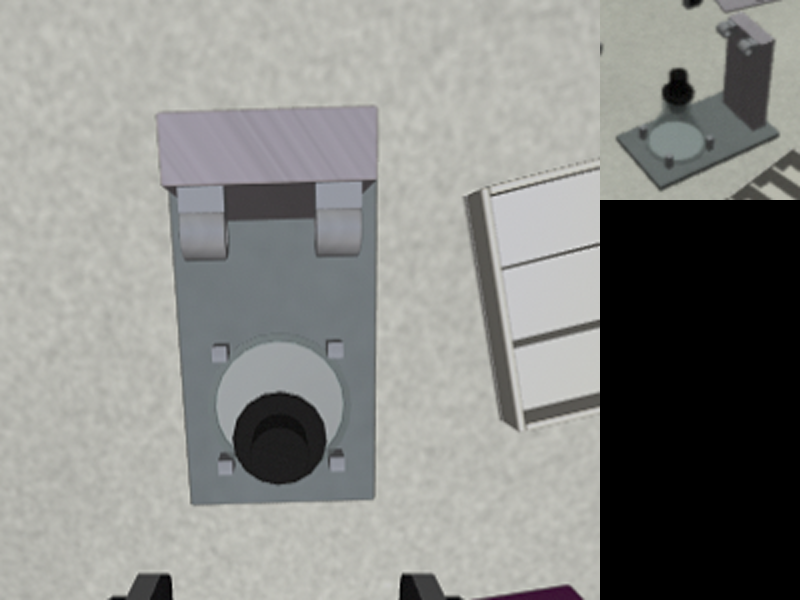

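The stopper stands upright, seated in the neck with its flange circle at crop (280,438). The jamb block's top-face corners are at crop (157,114), (377,107), (377,180) and (163,187), with the knuckles' inner edges at about 227 and 315.

```bash
python3 - <<'E'
from h import *
f=np.load('w4.npz');m=camera_model('wrist');m['R']=f['R'];m['t']=f['t']
cv=lambda q:np.array(q)/2+[170,0]-.25
B=onplane(m,cv([(157,114),(377,107),(377,181),(163,187)]),.157)
print(B,np.linalg.norm(np.diff(B,axis=0),axis=1))
x=((B[1]-B[0])+(B[2]-B[3]));yaw=np.arctan2(x[1],x[0]);print('yaw',np.degrees(yaw))
X=np.array([np.cos(yaw),np.sin(yaw),0]);Y=np.array([-X[1],X[0],0])
c=B.mean(0);print('block c',c,'-> neck',c-.110*Y,'jamb',c-.025*Y)
st=onplane(m,cv([(280,438)]),.100)[0];print('stopper',st,'->jamb',st+.085*Y)
# knuckle edges (silhouette, z~.149-.158)
K=onplane(m,cv([(179,235),(227,235),(316,233),(361,233)]),.155);print((K-c)@X)
F=onplane(m,cv([(204,260),(339,256)]),.146);print('front',(F-c)@Y)
print(delta([.46,.27,.25],down(156.5)))
E
```

```text
[[0.588775   0.07916517 0.157     ]
 [0.65567615 0.0627816  0.157     ]
 [0.65068554 0.04183195 0.157     ]
 [0.58391307 0.05841549 0.157     ]] [0.06887805 0.02153588 0.06880099]
yaw -13.85404124067691
block c [0.61976244 0.06054855 0.157     ] -> neck [ 0.59342301 -0.04625142  0.157     ] jamb [0.61377621 0.03627583 0.157     ]
stopper [ 0.59423638 -0.04431205  0.1       ] ->jamb [0.61458957 0.0382152  0.1       ]
[-0.03046886 -0.01463542  0.01475324  0.02961932]
front [-0.03318668 -0.0331859 ]
(array([ 0.5446, -0.4249, -0.0093]), array([ 3.000e-04,  2.000e-04, -4.552e-01]))
```

Request:
move_arm([
  {"dx": 0.544, "dy": -0.425, "dz": -0.01, "ax": 0, "ay": 0, "az": -0.455, "fingers": 0.2},
  {"dx": 0.544, "dy": -0.425, "dz": -0.01, "ax": 0, "ay": 0, "az": -0.455, "fingers": 0.2},
  {"dx": 0.544, "dy": -0.425, "dz": -0.01, "ax": 0, "ay": 0, "az": -0.455, "fingers": 0.2},
  {"dx": 0.544, "dy": -0.425, "dz": -0.01, "ax": 0, "ay": 0, "az": -0.455, "fingers": 0.2},
  {"dx": 0.544, "dy": -0.425, "dz": -0.01, "ax": 0, "ay": 0, "az": -0.455, "fingers": 0.2},
])

```text
time_s: 6.35
position: [0.4949, 0.1833, 0.2478]
tcp_rot: [[-0.468, 0.884, -0.002], [0.884, 0.468, -0.0], [0.0, -0.002, -1.0]]
force: [1.5, 0.6, -0.7]
width: 0.597
finger_force: 0.0
```

```bash
python3 - <<'E'
from h import *
print(delta([.447,.295,.22],down(156.5)),state()['position'],state()['q'])
E
```

```text
(array([0.2422, 0.0199, 0.0557]), array([-0.0004, -0.0003, -0.2144])) [0.49491313 0.18331297 0.24780528] [-10.33099268  36.62047906 -24.81242979  92.95364062  17.87973777
  54.48340832 -13.42597952]
```

Request:
move_arm([
  {"dx": 0.242, "dy": 0.02, "dz": 0.055, "ax": 0, "ay": 0, "az": -0.214, "fingers": 0.0},
  {"dx": 0.242, "dy": 0.02, "dz": 0.055, "ax": 0, "ay": 0, "az": -0.214, "fingers": 0.0},
  {"dx": 0.242, "dy": 0.02, "dz": 0.055, "ax": 0, "ay": 0, "az": -0.214, "fingers": 0.0},
  {"dx": 0.242, "dy": 0.02, "dz": 0.055, "ax": 0, "ay": 0, "az": -0.214, "fingers": 0.0},
  {"dx": 0.242, "dy": 0.02, "dz": 0.055, "ax": 0, "ay": 0, "az": -0.214, "fingers": 0.0},
])

```text
time_s: 6.85
position: [0.4483, 0.2942, 0.2199]
tcp_rot: [[-0.917, 0.399, -0.002], [0.399, 0.917, -0.001], [0.002, -0.002, -1.0]]
force: [-0.0, -0.4, 0.5]
width: 0.499
finger_force: 0.0
```

Request:
move_arm([
  {"dx": 0, "dy": 0, "dz": 0, "ax": 0, "ay": 0, "az": 0, "fingers": 0},
  {"dx": 0, "dy": 0, "dz": 0, "ax": 0, "ay": 0, "az": 0, "fingers": 0},
  {"dx": 0, "dy": 0, "dz": 0, "ax": 0, "ay": 0, "az": 0, "fingers": 0},
  {"dx": 0, "dy": 0, "dz": 0, "ax": 0, "ay": 0, "az": 0, "fingers": 0},
  {"dx": 0, "dy": 0, "dz": 0, "ax": 0, "ay": 0, "az": 0, "fingers": 0},
])

```text
time_s: 7.35
position: [0.4492, 0.2938, 0.2213]
tcp_rot: [[-0.914, 0.406, 0.0], [0.406, 0.914, 0.0], [0.0, 0.0, -1.0]]
force: [-0.4, -1.2, -0.1]
width: 0.5
finger_force: 0.0
```

```bash
python3 - <<'E'
from h import *
s=state();m=camera_model('wrist');im=camera('wrist')
a=cv2.resize(im[100:340,160:480,::-1],None,fx=2.5,fy=2.5,interpolation=2);cv2.imwrite('pics/w5.png',a)
print(s['position'],np.max(s['qvel']),proj(m,[[.4475,.2955,.04]]))
np.savez('w5.npz',R=m['R'],t=m['t'],p=s['position'],tr=s['tcp_rot'])
E
```

```text
[0.4492113  0.29377111 0.22125438] 0.2750606799063526 [[313.02540742 212.58044621]]
```

View pics/w5.png

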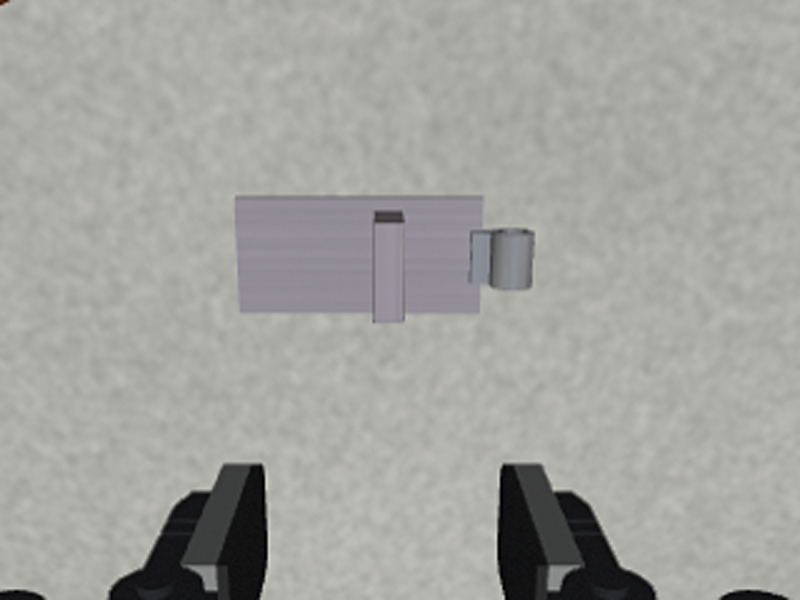

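The wrist view shows the leaf square to the gripper. The fin's top is centred at crop (389,271.5), the knuckle at (512,259) on the right, and the plate corners at (236,196), (483,196), (480,312) and (240,313).

```bash
python3 - <<'E'
from h import *
f=np.load('w5.npz');m=camera_model('wrist');m['R']=f['R'];m['t']=f['t'];R=f['tr'];p=f['p']
cv=lambda q:np.array(q)/2.5+[160,100]-.3
P=onplane(m,cv([(236,196),(483,196),(480,312),(240,313)]),.004);print(np.linalg.norm(np.diff(P,axis=0),axis=1))
y=(P[1]-P[0])+(P[2]-P[3]);a=np.arctan2(y[1],y[0]);print('leaf y',np.degrees(a));Y=np.array([np.cos(a),np.sin(a),0])
o1=P.mean(0)+.0125*Y;o2=onplane(m,cv([(389,271.5)]),.04)[0];print(o1,o2)
F=onplane(m,cv([(389,221),(389,322)]),.04);print(F, np.linalg.norm(F[1]-F[0]))
o=(o1+o2)/2;print('tool-frame',R.T@(o1-p),R.T@(o2-p));print(delta([o[0],o[1],.011],down(np.degrees(a)+90)))
E
```

```text
[0.10374175 0.05023882 0.1048568 ]
leaf y 66.11417342504406
[0.444928   0.29933587 0.004     ] [0.44452916 0.29923266 0.04      ]
[[0.42663568 0.3071494  0.04      ]
 [0.46304639 0.29104034 0.04      ]] 0.03981508920571851
tool-frame [0.00617365 0.00332818 0.21725466] [0.00649635 0.00307447 0.18125464]
(array([0.0127, 0.0064, 0.4205]), array([ 0.    , -0.    , -0.0004]))
```

Request:
move_arm([
  {"dx": 0.0127, "dy": 0.0064, "dz": 0.1, "ax": 0, "ay": 0, "az": 0, "fingers": 0},
  {"dx": 0.0127, "dy": 0.0064, "dz": 0.2, "ax": 0, "ay": 0, "az": 0, "fingers": 0},
  {"dx": 0.0127, "dy": 0.0064, "dz": 0.3, "ax": 0, "ay": 0, "az": 0, "fingers": 0},
  {"dx": 0.0127, "dy": 0.0064, "dz": 0.37, "ax": 0, "ay": 0, "az": 0, "fingers": 0},
  {"dx": 0.0127, "dy": 0.0064, "dz": 0.4, "ax": 0, "ay": 0, "az": 0, "fingers": 0},
])

```text
time_s: 7.9
position: [0.4436, 0.2986, 0.0182]
tcp_rot: [[-0.914, 0.405, -0.003], [0.405, 0.914, -0.002], [0.002, -0.003, -1.0]]
force: [0.3, 0.1, 0.8]
width: 0.5
finger_force: 0.0
```

Request:
move_arm([
  {"dx": 0, "dy": 0, "dz": 0.01, "ax": 0, "ay": 0, "az": 0, "fingers": 0},
  {"dx": 0, "dy": 0, "dz": 0.02, "ax": 0, "ay": 0, "az": 0, "fingers": 0},
  {"dx": 0, "dy": 0, "dz": 0.02, "ax": 0, "ay": 0, "az": 0, "fingers": 0},
  {"dx": 0, "dy": 0, "dz": 0.02, "ax": 0, "ay": 0, "az": 0, "fingers": 0},
  {"dx": 0, "dy": 0, "dz": 0.02, "ax": 0, "ay": 0, "az": 0, "fingers": 0},
])

```text
time_s: 8.4
position: [0.4451, 0.2994, 0.012]
tcp_rot: [[-0.914, 0.406, 0.001], [0.406, 0.914, 0.001], [-0.001, 0.001, -1.0]]
force: [-0.4, 0.4, -0.8]
width: 0.498
finger_force: 0.0
```

```bash
python3 - <<'E'
from h import *
s=state();print(delta([.4447,.2993,.011],down(156.1)),s['position'],s['force'])
E
```

```text
(array([ 0.0006, -0.0006,  0.002 ]), array([ 0.0003,  0.0002, -0.0003])) [0.44509496 0.29943299 0.01200119] [-0.35841485  0.35549667 -0.83102843]
```

Well aligned; grip firmly, then lift.

Request:
move_arm([
  {"dx": 0, "dy": 0, "dz": 0, "ax": 0, "ay": 0, "az": 0, "fingers": -1},
  {"dx": 0, "dy": 0, "dz": 0, "ax": 0, "ay": 0, "az": 0, "fingers": -1},
  {"dx": 0, "dy": 0, "dz": 0, "ax": 0, "ay": 0, "az": 0, "fingers": -1},
  {"dx": 0, "dy": 0, "dz": 0, "ax": 0, "ay": 0, "az": 0, "fingers": -1},
  {"dx": 0, "dy": 0, "dz": 0, "ax": 0, "ay": 0, "az": 0, "fingers": -1},
], grip_force=90)

```text
time_s: 8.9
position: [0.4448, 0.2993, 0.0117]
tcp_rot: [[-0.914, 0.406, 0.0], [0.406, 0.914, 0.0], [-0.0, 0.0, -1.0]]
force: [-0.8, -1.4, 9.2]
width: 0.127
finger_force: 89.0
```

```bash
python3 - <<'E'
from h import *
s=state();print(s['position'],s['force'],s['width'],s['tcp_rot'],s['moment'])
E
```

```text
[0.44484312 0.29934034 0.01171578] [-0.80864025 -1.40406863  9.23039799] 0.1268928843978708 [[-9.13965327e-01  4.05792039e-01  4.49380160e-04]
 [ 4.05792173e-01  9.13965341e-01  2.59968631e-04]
 [-3.05224690e-04  4.19957266e-04 -9.99999865e-01]] [-0.28548125  0.31870024 -0.00482384]
```

Request:
move_arm([
  {"dx": 0, "dy": 0, "dz": -0.02, "ax": 0, "ay": 0, "az": 0, "fingers": -1},
  {"dx": 0, "dy": 0, "dz": -0.1, "ax": 0, "ay": 0, "az": 0, "fingers": -1},
  {"dx": 0, "dy": 0, "dz": -0.2, "ax": 0, "ay": 0, "az": 0, "fingers": -1},
  {"dx": 0, "dy": 0, "dz": -0.3, "ax": 0, "ay": 0, "az": 0, "fingers": -1},
  {"dx": 0, "dy": 0, "dz": -0.4, "ax": 0, "ay": 0, "az": 0, "fingers": -1},
])

```text
time_s: 9.4
position: [0.4441, 0.299, 0.214]
tcp_rot: [[-0.914, 0.405, -0.0], [0.405, 0.914, 0.0], [0.001, 0.0, -1.0]]
force: [0.8, 0.4, -1.4]
width: 0.126
finger_force: 87.9
```

```bash
python3 - <<'E'
from h import *
s=state()
a=np.radians(-13.85);X=np.array([np.cos(a),np.sin(a),0]);Y=np.array([-X[1],X[0],0])
j=np.array([.614,.037,.149]); o=j-.052*Y; print('origin tgt',o, s['width'])
# nearby point: above and 40 mm back on the flask side
w=o-.0*Y; print(delta([w[0],w[1],.222],down(166.15)),s['position'],s['q'])
E
```

```text
origin tgt [ 0.6015522  -0.01348814  0.149     ] 0.1264990387759274
(array([-0.5411, -0.4437, -0.0164]), array([ 0.0001, -0.0002, -0.0558])) [0.44411421 0.29896649 0.21397271] [-19.29913961  41.24685538 -34.3837764   94.26670682  27.65292345
  53.22865871   2.15713376]
```

Request:
move_arm([
  {"dx": -0.54, "dy": -0.444, "dz": -0.016, "ax": 0, "ay": 0, "az": -0.056, "fingers": -1},
  {"dx": -0.54, "dy": -0.444, "dz": -0.016, "ax": 0, "ay": 0, "az": -0.056, "fingers": -1},
  {"dx": -0.54, "dy": -0.444, "dz": -0.016, "ax": 0, "ay": 0, "az": -0.056, "fingers": -1},
  {"dx": -0.54, "dy": -0.444, "dz": -0.016, "ax": 0, "ay": 0, "az": -0.056, "fingers": -1},
  {"dx": -0.54, "dy": -0.444, "dz": -0.016, "ax": 0, "ay": 0, "az": -0.056, "fingers": -1},
])

```text
time_s: 9.9
position: [0.5571, 0.0737, 0.2177]
tcp_rot: [[-0.971, 0.239, 0.0], [0.239, 0.971, 0.0], [0.0, 0.0, -1.0]]
force: [1.1, 1.2, -1.5]
width: 0.119
finger_force: 88.2
```

```bash
python3 - <<'E'
from h import *
s=state();print(delta([.6015,-.0135,.222],down(166.15)),s['position'],s['width'])
E
```

```text
(array([-0.1279, -0.148 , -0.0086]), array([ 0., -0.,  0.])) [0.55713055 0.07367956 0.21768627] 0.1187370347179848
```

Request:
move_arm([
  {"dx": -0.128, "dy": -0.148, "dz": -0.009, "ax": 0, "ay": 0, "az": 0, "fingers": -1},
  {"dx": -0.128, "dy": -0.148, "dz": -0.009, "ax": 0, "ay": 0, "az": 0, "fingers": -1},
  {"dx": -0.128, "dy": -0.148, "dz": -0.009, "ax": 0, "ay": 0, "az": 0, "fingers": -1},
  {"dx": -0.128, "dy": -0.148, "dz": -0.009, "ax": 0, "ay": 0, "az": 0, "fingers": -1},
  {"dx": -0.128, "dy": -0.148, "dz": -0.009, "ax": 0, "ay": 0, "az": 0, "fingers": -1},
])

```text
time_s: 10.4
position: [0.6008, -0.0103, 0.2219]
tcp_rot: [[-0.971, 0.238, -0.0], [0.238, 0.971, 0.001], [0.0, 0.001, -1.0]]
force: [-0.1, 0.3, -0.9]
width: 0.128
finger_force: 88.1
```

Request:
move_arm([
  {"dx": 0, "dy": 0, "dz": 0, "ax": 0, "ay": 0, "az": 0, "fingers": -1},
  {"dx": 0, "dy": 0, "dz": 0, "ax": 0, "ay": 0, "az": 0, "fingers": -1},
  {"dx": 0, "dy": 0, "dz": 0, "ax": 0, "ay": 0, "az": 0, "fingers": -1},
  {"dx": 0, "dy": 0, "dz": 0, "ax": 0, "ay": 0, "az": 0, "fingers": -1},
  {"dx": 0, "dy": 0, "dz": 0, "ax": 0, "ay": 0, "az": 0, "fingers": -1},
])

```text
time_s: 10.9
position: [0.6012, -0.0112, 0.2215]
tcp_rot: [[-0.971, 0.239, -0.0], [0.239, 0.971, 0.0], [0.0, 0.0, -1.0]]
force: [0.4, 0.1, -2.0]
width: 0.122
finger_force: 88.1
```

```bash
python3 - <<'E'
from h import *
s=state();m=camera_model('wrist');im=camera('wrist');cv2.imwrite('pics/w6raw.png',im[:,:,::-1])
p=np.array(s['position']);R=np.array(s['tcp_rot'])
print(p,np.max(s['qvel']),s['width'],s['force'],delta([.6015,-.0135,.222],down(166.15)))
print('knuckle proj',proj(m,p+R@[0,.052,.0117-.018]),'jamb',proj(m,[.614,.037,.158]))
np.savez('w6.npz',R=m['R'],t=m['t'],p=p,tr=R)
cv2.imwrite('pics/w6.png',cv2.resize(im[150:390,260:580,::-1],None,fx=2.5,fy=2.5,interpolation=2))
E
```

```text
[ 0.60117167 -0.0112153   0.22145042] 0.08594300571302087 0.12175765059056065 [ 0.41066871  0.11037611 -2.02651527] (array([-0.0017, -0.0042, -0.0011]), array([ 0., -0., -0.]))
knuckle proj [[428.42043836 307.26677236]] jamb [[389.63335448 256.49579228]]
```

View pics/w6.png

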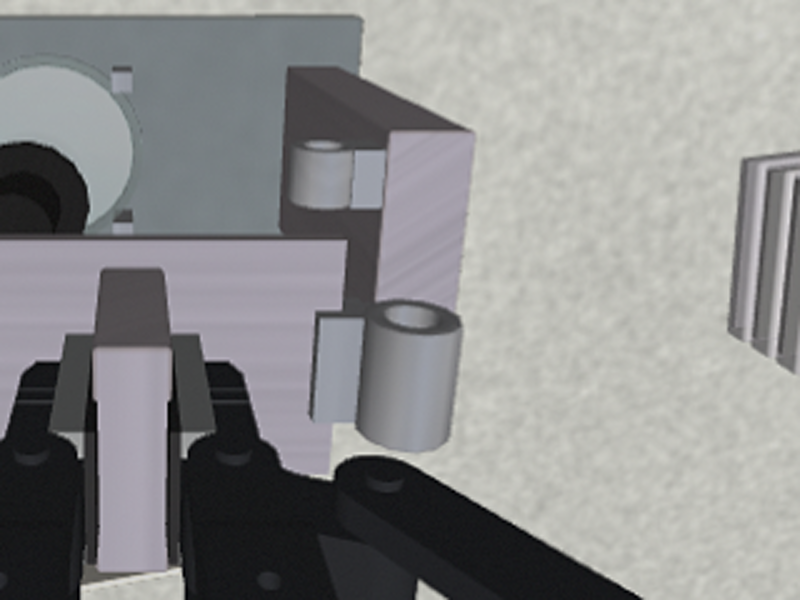

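The wrist view shows the leaf knuckle's near end hole centred at crop (411,318). The stand's visible knuckle hole is at (323,146), and the block's top edge runs from (388,131) to (473,132). The leaf is level, square and clear of the stopper.

```bash
python3 - <<'E'
from h import *
f=np.load('w6.npz');m=camera_model('wrist');m['R']=f['R'];m['t']=f['t'];R=f['tr'];p=f['p']
cv=lambda *q:np.array(q)/2.5+[260,150]-.3
T=lambda x:R.T@(x-p)
# leaf: knuckle end hole at tool z .0027
print('leaf hole end', T(onplane(m,cv(412,318.5),p[2]-.0027)[0]), 'expect .012,.052')
E=onplane(m,[cv(366,318),cv(461,318)],p[2]-.0027);print('leaf ends',[T(e) for e in E])
print('plate corner',T(onplane(m,cv(347,240),p[2]-.0077)[0]),'expect .025,.040')
print('fin top', [T(onplane(m,cv(u,348),p[2]+.0283)[0]) for u in (95,171)])
a=np.radians(-13.85);X=np.array([np.cos(a),np.sin(a),0]);Y=np.array([-X[1],X[0],0])
h=onplane(m,cv(323,146.5),.149)[0];print('stand hole->jamb',h+.030*X)
E=onplane(m,[cv(290,152),cv(353,152)],.149);print('   by ends',E.mean(0)+.03*X,np.linalg.norm(E[1]-E[0]))
b1=onplane(m,cv(388,131),.157)[0];b2=onplane(m,cv(473,132),.157)[0]
print('block->jamb',b1+.035*X-.014*Y,b2+.035*X-.036*Y,np.linalg.norm(b2-b1))
E
```

```text
leaf hole end [0.01071682 0.05205437 0.00270357] expect .012,.052
leaf ends [array([0.0108323 , 0.04350903, 0.00270308]), array([0.0107981 , 0.06115615, 0.0027041 ])]
plate corner [0.02437036 0.04021246 0.00770359] expect .025,.040
fin top [array([ 0.01935708, -0.00518445, -0.0282993 ]), array([ 0.01935118,  0.00597105, -0.02829865])]
stand hole->jamb [0.61420671 0.03649928 0.149     ]
   by ends [0.61553715 0.03587047 0.149     ] 0.01627807072469176
block->jamb [0.61368406 0.03661756 0.157     ] [0.6136932  0.03569249 0.157     ] 0.021105273268525668
```

Request:
move_arm([
  {"dx": 0, "dy": -0.0055, "dz": 0.02, "ax": 0, "ay": 0, "az": 0, "fingers": -1},
  {"dx": 0, "dy": -0.0055, "dz": 0.05, "ax": 0, "ay": 0, "az": 0, "fingers": -1},
  {"dx": 0, "dy": -0.0055, "dz": 0.07, "ax": 0, "ay": 0, "az": 0, "fingers": -1},
  {"dx": 0, "dy": -0.0055, "dz": 0.08, "ax": 0, "ay": 0, "az": 0, "fingers": -1},
  {"dx": 0, "dy": -0.0055, "dz": 0.08, "ax": 0, "ay": 0, "az": 0, "fingers": -1},
])

```text
time_s: 11.45
position: [0.6003, -0.014, 0.1808]
tcp_rot: [[-0.971, 0.239, -0.001], [0.239, 0.971, 0.0], [0.001, -0.0, -1.0]]
force: [-0.7, 0.1, -1.0]
width: 0.123
finger_force: 88.1
```

```bash
python3 - <<'E'
from h import *
s=state();print(delta([.6007,-.0139,.1517],down(166.15)),s['position'],s['force'],s['width'])
E
```

```text
(array([-0.0008,  0.0004,  0.0582]), array([-0.    , -0.0003, -0.    ])) [ 0.60029463 -0.01401084  0.18078044] [-0.72341745  0.0873967  -0.97408726] 0.1228696490377656
```

Well aligned; descend into the gap.

Request:
move_arm([
  {"dx": 0, "dy": 0, "dz": 0.015, "ax": 0, "ay": 0, "az": 0, "fingers": -1},
  {"dx": 0, "dy": 0, "dz": 0.03, "ax": 0, "ay": 0, "az": 0, "fingers": -1},
  {"dx": 0, "dy": 0, "dz": 0.045, "ax": 0, "ay": 0, "az": 0, "fingers": -1},
  {"dx": 0, "dy": 0, "dz": 0.058, "ax": 0, "ay": 0, "az": 0, "fingers": -1},
  {"dx": 0, "dy": 0, "dz": 0.058, "ax": 0, "ay": 0, "az": 0, "fingers": -1},
])

```text
time_s: 11.95
position: [0.6002, -0.0141, 0.1515]
tcp_rot: [[-0.971, 0.239, -0.001], [0.239, 0.971, 0.0], [0.001, -0.0, -1.0]]
force: [-0.1, 0.6, -1.3]
width: 0.122
finger_force: 88.1
```

```bash
python3 - <<'E'
from h import *
s=state();m=camera_model('wrist');im=camera('wrist');sc=camera('scene');ms=camera_model('scene')
print(delta([.6007,-.0139,.1517],down(166.15)),s['position'],s['force'],s['moment'],s['width'])
cv2.imwrite('pics/w7raw.png',im[:,:,::-1]);cv2.imwrite('pics/s7raw.png',sc[:,:,::-1])
np.savez('w7.npz',R=m['R'],t=m['t'],p=s['position'],tr=s['tcp_rot'])
j=proj(m,[.614,.0365,.149])[0].astype(int);k=proj(ms,[.614,.0365,.149])[0].astype(int);print(j,k)
a=cv2.resize(im[j[1]-65:j[1]+65,j[0]-65:j[0]+65,::-1],(520,520),interpolation=2)
b=cv2.resize(sc[k[1]-35:k[1]+35,k[0]-35:k[0]+35,::-1],(280,280),interpolation=2);b=cv2.copyMakeBorder(b,0,240,0,0,0)
cv2.imwrite('pics/w7.png',cv2.hconcat([a,b]))
E
```

```text
(array([-0.0003,  0.0001,  0.0016]), array([ 0.0001, -0.    , -0.    ])) [ 0.60018952 -0.01405444  0.15146774] [-0.14787993  0.64713743 -1.34608048] [ 0.07325298  0.0371286  -0.03336238] 0.12150604041779245
[422 300] [377 228]
```

View pics/w7.png

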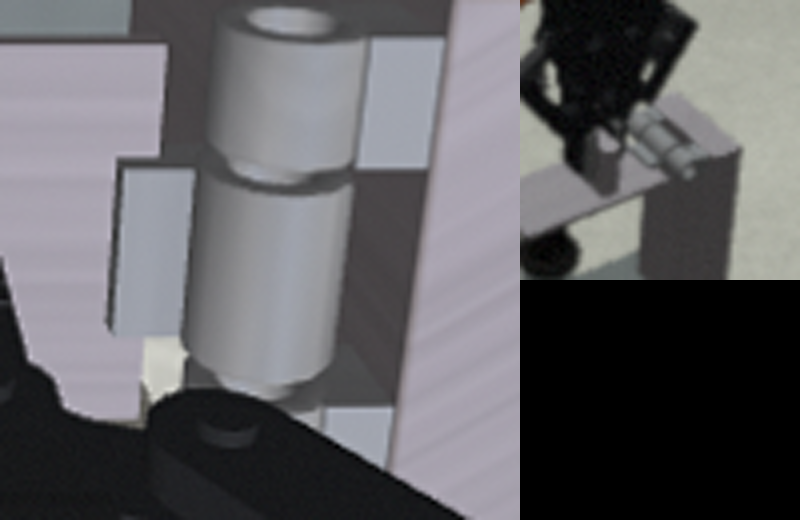

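The close-up shows the leaf knuckle between the stand's two knuckles. The tube edges are in line to about half a millimetre, with free gaps at both ends, and the scene inset shows the leaf level over the stopper. The wrist force is only about 1 N, so I'll make a tiny trim, let it settle and hand in.

Request:
move_arm([
  {"dx": 0, "dy": 0.0008, "dz": 0, "ax": 0, "ay": 0, "az": 0, "fingers": -1},
  {"dx": 0, "dy": 0.0008, "dz": 0, "ax": 0, "ay": 0, "az": 0, "fingers": -1},
  {"dx": 0, "dy": 0.0008, "dz": 0, "ax": 0, "ay": 0, "az": 0, "fingers": -1},
  {"dx": 0, "dy": 0.0008, "dz": 0, "ax": 0, "ay": 0, "az": 0, "fingers": -1},
  {"dx": 0, "dy": 0.0008, "dz": 0, "ax": 0, "ay": 0, "az": 0, "fingers": -1},
])

```text
time_s: 12.55
position: [0.6006, -0.0136, 0.1525]
tcp_rot: [[-0.971, 0.24, -0.0], [0.24, 0.971, 0.0], [0.0, 0.0, -1.0]]
force: [0.2, 0.6, -1.4]
width: 0.127
finger_force: 88.1
```

```bash
python3 - <<'E'
from h import *
s=state();print(s['position'],s['force'],s['width'],s['time_s'])
if np.linalg.norm(s['force'])<4: print(hand_in())
E
```

```text
[ 0.600607   -0.01360375  0.15247978] [ 0.24544808  0.63278671 -1.36357422] 0.12711318098436095 12.55
the job is handed in; nothing more can be done
None
```

I seated the larger stopper in the flask and let it go. The gripper now holds the leaf level over it, with its knuckle in line between the stand's knuckles to about 1 mm and no sign of contact. I handed the job in at 12.6 s; no verdict came back.

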